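# Load and lock a lens drilling jig

### The arm

A 6-joint arm with a two-finger parallel gripper is mounted at the origin on a cart in front of the work surface, level with it; the furniture and walls round the work are solid. World frame = base frame: x ahead of the robot, y to its left, z up, the work surface at z = 0. Lengths are in m, angles in degrees, forces in N, time in s.
With the tool pointing down it reaches from about 0.4 to 0.825 m from the base axis. Payload 7 kg.
Tool frame: the origin (TCP) lies at the very end of the fingers, on their centre line; the grasp point (between the pads) lies 19 mm behind it (ctrl.grip_depth is the distance from the TCP to the grasp point, in m); z points along the fingers, y is the line along which they close (so a half turn about z gives the same grasp; the last joint's range is limited). The gripper opens to 88 mm and grips with 3 to 60 N. Pads are 19 mm wide; open, the fingers measure 130 mm over their backs; the gripper's body (78 mm by 193 mm) begins 47 mm behind the grasp point.
Start: joints at [-60.842, 20.546, 0.682, 0, -70.136, -16.507], TCP at [0.148, -0.659, 0.227] pointing down, gripper open.
Joint ranges: [-176.03, 176.03], [-82.01, 121.73], [-58.28, 71.71], [-173.87, 95.51], [-174.79, -0.11], [-173.66, 173.66]. Speed limits (degrees/s): [136.94, 136.94, 172.46, 180, 180, 180].

### API

Orientations are given as [roll, pitch, yaw] about the fixed x, y, z axes, in that order (R = Rz(yaw) Ry(pitch) Rx(roll)).
In Python, from plant import get_obs, eyes, ctrl, spotter gives the robot as it stands.
- The arm moves only by the shell command python3 -m crank 'ROWS'. ROWS is JSON, one flat list of numbers, 7 for each row, row after row: the turn, a rotation vector about the tool's x, y, z in rad, then the shift along the tool's x, y, z in mm, then the opening, from 0 (shut) to 1 (fully open). A call has 1 to 5 rows; each row shifts and turns the commanded pose from where the row before left it, along the tool's axes as they then stand; what a row does not reach is not made up. A row lasts 1/8 s, in which the tool goes at most 62.5 mm and 10.7 degrees, less where a joint would pass 70% of its speed; a pose out of reach is approached as far as the arm can. A call is refused whole if a number of a shift passes 62.5 or a number of a turn 0.188, either way. A call with a gripper value outside its range is refused whole. The fingers move at their own pace and stop on an object; the grip force is fixed at half the most. Time passes only in rows, so rows that do not move let the fingers close. It gives the time, the measured TCP pose, the force, the opening and the grip force at its end, in the units of the state.
- get_obs(): the state, without advancing time (a new reading comes with each control period).
- eyes.snapshot(name): name is "side" or "top" or "wrist"; returns the picture (400x640x3 uint8, blue, green, red); there is no depth.
- eyes.camera_model(name): a dict with "fx", "fy", "cx", "cy" (pixels), "extrinsics" (4x4, takes a point from camera to world coordinates). Camera axes: x right, y down, z forward; pixel columns grow to the right and rows downward; lengths in m; the calibration is good to about 2 mm. A picture is of the moment at which its call begins: read the wrist's pose just before it. camera_model takes no time and is no camera call; for the wrist camera it gives the pose at the moment of the call.
- ctrl.close_job(): hands the job in; it is judged then, once.
Trained networks look in the newest picture that a camera, given by its name, has taken for a name from the list of things; names that differ only in an ending like _2 or _b are one class to them, and where a whole thing is asked for, a point or a joint stands for the part that bears it (a point fixed in the world has none). Each returns a list of dicts, best first, with "p" (0 to 1); they miss things now and then, are a little off and sometimes report something else, mostly with a low value. They report only what shows in the picture. A call takes as long as a camera call.
- spotter.outline_of(camera, target): "region" (400x640 bool, what is visible of it) and "rect" ([left, top, width, height] in pixels, round what is visible of it).
- spotter.place_of(camera, target): "location" ([column, row] in pixels: a listed point, or the origin of a listed thing).
The state is a dict: "clock": time; "joint_pos": joint angles; "qvel": joint speeds; "tau": joint torques, N m; "tool_pos": TCP position; "orientation": TCP orientation; "force": force on the tool from outside, world axes, zero at the start; "moment": the same for the moment, N m; "opening": finger opening in m; "gripper_force": force on a finger pad.
Only numpy, scipy, OpenCV 4.12 (cv2) and the standard library are available. Lean on these libraries where they do the work, as an engineer would, in place of code of your own. Each camera call takes 0.05 s, during which the arm holds its last target. There are 200 camera calls.

### The job

Get the lens drilling jig ready for the drill: lay the uncut lens blank in the nest between the four dowels, swing the jig's hinged leaf fully down over it, then push the loose lock pin through the fork and the leaf's tongue until its handle meets the fork, and let go. Put it in from the side of the fork that faces the robot, and leave the other things on the desk where they lie.

Things in the scene. Friction and masses are not known exactly. Their poses are not given: they have to be found in the camera images.
- jig: Lens drilling jig fixed on the desk: aluminium base plate 100 (x) x 220 (y) mm, top 18 mm up. Origin: centre of the underside, on the desk; x points away from the robot (turned up to 0.3 rad), y left, z up. Left end (y +90 mm): the leaf's hinge between lugs 59 mm high, x +-31 to 43. Middle: nest. Right end (y -75 mm): fork of two upright cheeks with 15 mm holes along x, 47 mm up.
- nest (a point): Where the centre of the blank's underside belongs: 26 mm above the desk, y = +5 mm in the jig frame; jig's axes. Round pedestal, 54 mm diameter, 8 mm above the base plate, among four fixed 8 mm dowels at x +-22, y +-31.5 mm from here (2 mm play round the blank), 8 mm higher than the seat, their top 4 mm conical. Open for the fingers at +-x.
- fork_mouth (a point): Centre of the fork's 15 mm hole on the outer face of the cheek nearer the robot (jig frame -26.5, -75, 47 mm); jig's axes. The pin goes in here along +x, through near cheek (12 mm), tongue, far cheek, whose outer face is 53 mm on. Cheeks: dark steel, 32 mm wide in y, top 64 mm above the desk, feet to y +-23 mm from the hole and 22.5 mm high.
- leaf (a joint): Angle of the hinged leaf, rad: 0 = fully closed (level, firm stop), 1.85 = fully open (past upright, leaning left). Starts open at 1.65 to 1.8. The hinge is stiff (0.35 N m): the leaf stays wherever it is left and takes 1 to 4 N at its free end to move. Open, its free end stands up to 238 mm above the desk.
- leaf_hinge (a point): On the leaf's hinge axis at mid-length (jig frame 0, 90, 47 mm); turns with the leaf, which runs along its -y: plate 70 mm wide, 10 mm thick (upper face, +z, 5 mm from the axis), 14 to 148 mm from the hinge, 51 mm round window rim centred at 85 mm, drill bushes beside it 3 mm proud; plain from 112 to 148 mm. Then tongue 26 x 26 mm to 178 mm, thumb tab to 191 mm.
- leaf_eye (a point): Centre of the 15 mm cross hole (along x) in the leaf's tongue, 165 mm from the hinge axis. With the leaf closed it lies in line with the fork's holes. Rubber pads under the leaf then reach to 1 mm above a seated blank.
- lens_blank: Uncut round translucent white lens blank, 65 mm diameter, 9 mm thick, 18 g, lying flat. Origin: centre of its underside.
- lock_pin: Loose steel lock pin, 125 mm long, about 140 g, lying flat. Origin: on its axis at the shoulder, 7 mm above the desk. +x runs along the shank: round, 12 mm diameter, 75 mm long, last 12 mm tapered to 6 mm. On the -x side a flat dark handle 50 mm long, 26 mm wide (y), 14 mm thick (z); its front end is the shoulder that stops against the fork.
- specs_gold: Gold folded spectacles, bystander, 129 mm wide; origin on the desk near the front rims.
- screwdriver: Teal-handled precision screwdriver, bystander, 152 mm long, lying along y at the desk's front edge; origin at its middle, on the desk.
- lens_packet: Flat paper lens packet, bystander, 74 x 72 x 9 mm; origin at the centre of its underside.
- marker: Marker pen with green cap, bystander, 135 mm long; origin at its middle, on the desk.

How it is judged (in metres and radians):
On the way, in this order (a step that is already met when the one before it is completed fails the run):
1. the lens blank lies flat in the nest, with the leaf still open (horizontal distance between lens_blank and nest below 0.005 m and z of lens_blank in the frame of nest below 0.002 m and angle between lens_blank's own z axis and vertical below 0.06 rad and value of joint leaf above 0.5 rad), for 0.2 s.
2. the leaf is fully closed over the blank, before the pin is in (value of joint leaf below 0.03 rad and horizontal distance between lens_blank and nest below 0.005 m and distance between lock_pin and fork_mouth above 0.06 m), for 0.2 s.
At the end, for the whole second after the job is handed in: The blank lies flat in the nest (within 5 mm of its centre, no more than 2 mm above the seat), the leaf is closed (within 0.03 rad), and the pin, entered from the robot's side, goes through both cheeks and the tongue with its shoulder within 5 mm of the fork, released and at rest (horizontal distance between lens_blank and nest below 0.005 m and z of lens_blank in the frame of nest below 0.002 m and angle between lens_blank's own z axis and vertical below 0.06 rad and value of joint leaf below 0.03 rad and x of lock_pin in the frame of fork_mouth above -0.005 m and distance between lock_pin and fork_mouth below 0.008 m and angle between the x axis of lock_pin and the x axis of jig, either way round below 0.12 rad and linear speed of lock_pin below 0.02 m/s); the robot touches nothing.
It fails at once if a bystander (spectacles, screwdriver, lens packet or marker) is pushed more than 40 mm from its place (distance of any of specs_gold, screwdriver, lens_packet, marker from where it was at the start of the episode above 0.04 m).
It also fails if it takes over 72 s, if anything falls off the work surface, if the arm or the gripper's body presses on something with over 40 N, if the wrist force passes 120 N, or if a joint passes its speed limit or range.

## Working session

There is one attempt and no reset: what is moved stays moved. The work goes in short steps, Python scripts to look and compute and a shell command to move; the robot and the scene stay as the last step left them, time stands still between calls to the robot, and variables do not carry over. Pictures are saved under pics/ and viewed, at most 10 in all, crops included, and the job is handed in when it is done.

```bash
mkdir -p pics; ls
cat > h.py <<'E'
import numpy as np, cv2
from plant import get_obs, eyes, ctrl, spotter
from scipy.spatial.transform import Rotation as R
def ray(cam,px,M=None):
    M=M or eyes.camera_model(cam); E=np.array(M["extrinsics"])
    d=E[:3,:3]@np.array([(px[0]-M["cx"])/M["fx"],(px[1]-M["cy"])/M["fy"],1.]); return E[:3,3],d/np.linalg.norm(d)
def onz(cam,px,z,M=None):
    o,d=ray(cam,px,M); return o+d*(z-o[2])/d[2]
def proj(cam,p,M=None):
    M=M or eyes.camera_model(cam); E=np.array(M["extrinsics"]); q=E[:3,:3].T@(np.array(p)-E[:3,3])
    return np.array([M["fx"]*q[0]/q[2]+M["cx"],M["fy"]*q[1]/q[2]+M["cy"]])
def pose():
    o=get_obs(); return np.array(o["tool_pos"]),R.from_euler('xyz',o["orientation"],degrees=True)
def need(p,yaw=None,Rt=None):
    """shift mm in tool axes and rotvec to go to p"""
    t,r=pose(); print('shift',(r.inv().apply(np.array(p)-t)*1000).round(1))
    if Rt is not None: print('rotvec',(r.inv()*Rt).as_rotvec().round(4))
E
python3 - <<'E'
from h import *
for c in ("top","side"):
    cv2.imwrite(f"pics/{c}0.png",eyes.snapshot(c)); M=eyes.camera_model(c); print(c,np.array(M["extrinsics"]).round(3).tolist(),M["fx"])
    for n,z in (("lens_blank",0),("lock_pin",.007),("nest",.026),("fork_mouth",.047),("leaf_hinge",.047),("leaf_eye",.2),("jig",0)):
        for d in spotter.place_of(c,n)[:1]: print(c,n,round(d["p"],2),np.round(d["location"],1),onz(c,d["location"],z).round(4))
print(get_obs())
E
```

```text
pics
top [[0.026, -0.99, 0.138, 0.394], [-1.0, -0.027, -0.008, 0.086], [0.011, -0.138, -0.99, 1.147], [0.0, 0.0, 0.0, 1.0]] 435.6323578235425
top lens_blank 0.85 [203.7 217.1] [0.5057 0.3681 0.    ]
top lock_pin 0.53 [416.4 224.6] [ 0.5005 -0.1926  0.007 ]
top nest 0.96 [308.1 206.9] [0.5371 0.0934 0.026 ]
top fork_mouth 0.86 [338.2 219.6] [0.5041 0.016  0.047 ]
top leaf_hinge 0.7 [275.3 199.3] [0.5517 0.1774 0.047 ]
top leaf_eye 0.94 [250.2 185.3] [0.5594 0.2211 0.2   ]
top jig 0.84 [311.1 204. ] [0.5484 0.0858 0.    ]
side [[-0.769, -0.278, 0.576, -0.164], [-0.64, 0.355, -0.682, 0.92], [-0.015, -0.893, -0.45, 0.628], [0.0, 0.0, 0.0, 1.0]] 446.8421928996507
side lens_blank 0.7 [244.4 276.5] [0.5032 0.363  0.    ]
side lock_pin 0.53 [372.9 193. ] [ 0.5011 -0.1911  0.007 ]
side nest 0.82 [303.8 220.5] [0.5364 0.1071 0.026 ]
side fork_mouth 0.59 [332.2 204.8] [0.5074 0.0163 0.047 ]
side leaf_hinge 0.58 [280.6 220.9] [0.559  0.1753 0.047 ]
side leaf_eye 0.85 [268.9 170.5] [0.5636 0.2033 0.2   ]
side jig 0.57 [306.7 225.7] [0.5411 0.0897 0.    ]
{'clock': 0.8, 'joint_pos': array([-6.08333234e+01,  2.05595713e+01,  6.62842597e-01, -2.71513844e-02,
       -7.01314553e+01, -1.65106921e+01]), 'qvel': array([ 0.08311151,  0.0060643 , -0.0412009 , -0.03420429, -0.01832733,
       -0.08176494]), 'tau': array([ -2.75349453, -60.22760868,  30.24461389,   9.13236201,
        -0.40670886,   0.25778837]), 'tool_pos': array([ 0.14797333, -0.65833878,  0.22618118]), 'orientation': array([ 1.79965720e+02,  1.64676248e-02, -1.67353254e+02]), 'force': array([ 2.49225288,  1.24810133, -4.5934813 ]), 'moment': array([ 0.24141492, -0.95482269, -0.17463563]), 'gripper_force': 2.624110907781869, 'opening': 0.08761283646470339}
```

View pics/top0.png

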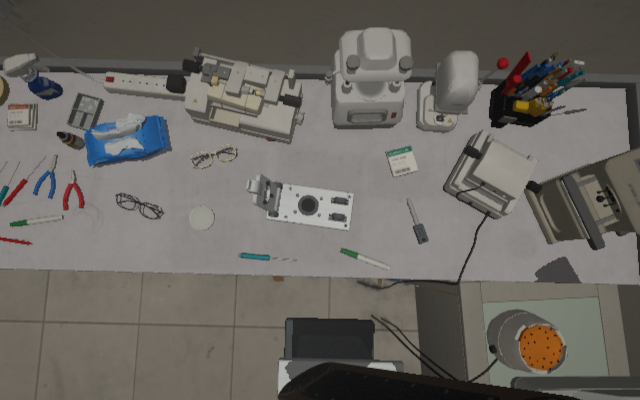

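View pics/side0.png

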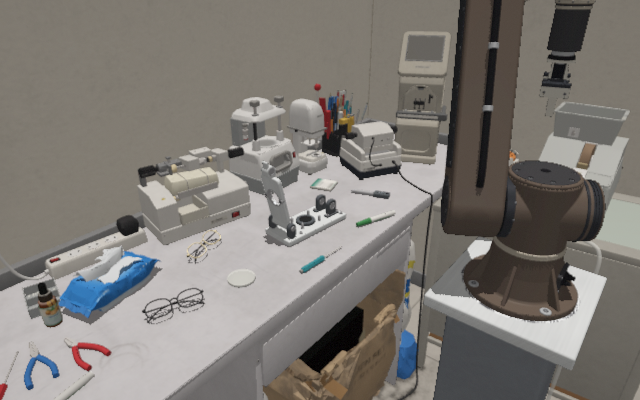

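The top view shows the blank at (202,217), the jig at about (308,205) with its leaf open to the left, the pin from (408,200) to handle (421,235), the screwdriver at (267,257) and the marker at (365,259). The side view agrees, and the robot hangs clear on the right. I'll move over toward the pin and look with the wrist camera on the way.

```bash
python3 -m crank '[0,0,0,-34.9,40.3,0,1, 0,0,0,-34.9,40.3,0,1, 0,0,0,-34.9,40.3,0,1, 0,0,0,-34.9,40.3,0,1, 0,0,0,-34.9,40.3,0,1]' && python3 -m crank '[0,0,0,-34.9,40.3,0,1, 0,0,0,-34.9,40.3,0,1, 0,0,0,-34.9,40.3,0,1, 0,0,0,-34.9,40.3,0,1, 0,0,0,-34.9,40.3,0,1]' && python3 -m crank '[0,0,0,0,0,0,1,0,0,0,0,0,0,1]'
cat >> h.py <<'E'
def wrist(name,items):
    M=eyes.camera_model("wrist"); im=eyes.snapshot("wrist"); cv2.imwrite(f"pics/{name}.png",im)
    print('cam',np.array(M["extrinsics"]).round(3)[:3].tolist(),round(M["fx"]))
    for n,z in items:
        for d in spotter.place_of("wrist",n)[:1]: print(n,round(d["p"],2),np.round(d["location"],1),onz("wrist",d["location"],z,M).round(4))
    return M,im
E
python3 - <<'E'
from h import *
wrist("w1",[("lock_pin",.007),("fork_mouth",.047),("nest",.026)]); print(pose()[0])
E
```

```text
clock: 1.42
tool_pos: [0.274, -0.4231, 0.2274]
orientation: [-179.9, -0.0, -167.3]
force: [-0.7, -0.4, 0.2]
opening: 0.0878
gripper_force: 0.0
clock: 2.05
tool_pos: [0.4007, -0.1882, 0.2277]
orientation: [-179.9, 0.1, -167.3]
force: [-0.9, -0.7, -0.2]
opening: 0.0874
gripper_force: 0.0
clock: 2.3
tool_pos: [0.4, -0.1894, 0.227]
orientation: [-179.9, 0.0, -167.3]
force: [-1.9, -1.0, -0.3]
opening: 0.0877
gripper_force: 0.0
cam [[-0.221, 0.934, 0.279, 0.324], [0.975, 0.212, 0.062, -0.206], [-0.001, 0.286, -0.958, 0.385]] 338
lock_pin 0.78 [303.2 250.6] [ 0.5009 -0.1888  0.007 ]
[ 0.3995524  -0.19004018  0.22665183]
```

View pics/w1.png

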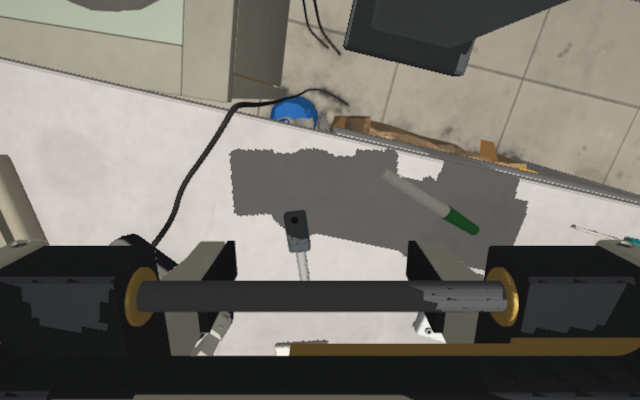

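The wrist view shows the pin handle at (295,230) and its shoulder at (303,250). The camera looks from the tool's +x side. Next I'll go up, turn and travel over to the blank.

```bash
python3 -m crank '[0,0,-0.168,0,0,-15,1,0,0,-0.168,0,0,-15,1,0,0,-0.168,0,0,-15,1,0,0,-0.168,0,0,-15,1,0,0,-0.168,0,0,-15,1]' >/dev/null && python3 -m crank '[0,0,-0.168,0,0,-15,1,0,0,-0.168,0,0,-15,1,0,0,0,-58.8,-0.5,0,1,0,0,0,-58.8,-0.5,0,1,0,0,0,-58.8,-0.5,0,1]' && python3 -m crank '[0,0,0,-58.8,-0.5,0,1,0,0,0,-58.8,-0.5,0,1,0,0,0,-58.8,-0.5,0,1,0,0,0,-58.8,-0.5,0,1,0,0,0,-58.8,-0.5,0,1]'>/dev/null && python3 -m crank '[0,0,0,-58.8,-0.5,0,1,0,0,0,-58.8,-0.5,0,1,0,0,0,-58.8,-0.5,0,1,0,0,0,0,0,0,1,0,0,0,0,0,0,1]'
python3 - <<'E'
from h import *
M,im=wrist("w2",[("lens_blank",.0),("fork_mouth",.047),("nest",.026),("leaf_hinge",.047)])
o=spotter.outline_of("wrist","lens_blank")
if o:
    print(o[0]["p"],o[0]["rect"]); 
    ys,xs=np.nonzero(o[0]["region"])
    P=np.array([onz("wrist",(x+.5,y+.5),.0045,M)[:2] for x,y in zip(xs,ys)]); print(P.mean(0),P.min(0),P.max(0))
t,r=pose();print(t)
E
```

```text
clock: 3.75
tool_pos: [0.432, -0.015, 0.3319]
orientation: [-180.0, 0.0, -100.1]
force: [0.0, -0.6, -0.3]
opening: 0.0875
gripper_force: 0.0
clock: 5.0
tool_pos: [0.5181, 0.4463, 0.3307]
orientation: [180.0, -0.1, -100.0]
force: [-2.0, -0.9, -1.4]
opening: 0.0876
gripper_force: 0.0
cam [[-0.985, 0.166, 0.048, 0.505], [0.173, 0.944, 0.281, 0.371], [0.001, 0.285, -0.959, 0.489]] 338
lens_blank 0.91 [324.8 102.5] [0.4996 0.3738 0.    ]
0.92 [301.9, 80.9, 44.8, 47.1]
[0.50254682 0.37415742] [0.47018367 0.34246329] [0.53522703 0.40721254]
[0.51768515 0.44622527 0.33256259]
```

View pics/w2.png

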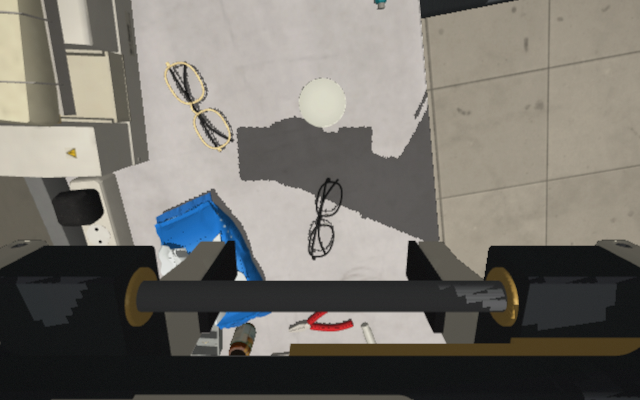

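The blank is at (324,102), giving (0.503, 0.3745). The black glasses lie well clear. I'll descend and grip.

```bash
python3 -m crank '[0,0,0,14.6,0.5,54,1,0,0,0,14.6,0.5,54,1,0,0,0,14.6,0.5,54,1,0,0,0,14.6,0.5,54,1,0,0,0,14.8,0.3,54,1]' && python3 -m crank '[0,0,0,0,0,30,1,0,0,0,0,0,20,1,0,0,0,0,0,7,1,0,0,0,0,0,0,1]' && python3 -m crank '[0,0,0,0,0,0,0,0,0,0,0,0,0,0,0,0,0,0,0,0,0,0,0,0,0,0,0,0,0,0,0,0,0,0,0]'
```

```text
clock: 5.92
tool_pos: [0.5026, 0.3748, 0.061]
orientation: [-179.9, 0.1, -100.0]
force: [-1.9, 0.5, -1.6]
opening: 0.0878
gripper_force: 0.0
clock: 6.42
tool_pos: [0.5027, 0.3754, 0.0049]
orientation: [-180.0, 0.0, -100.0]
force: [-1.8, -0.4, -1.3]
opening: 0.0875
gripper_force: 0.0
clock: 7.05
tool_pos: [0.5068, 0.3781, 0.009]
orientation: [-179.6, 0.4, -99.8]
force: [5.3, -3.0, 21.3]
opening: 0.0471
gripper_force: 31.4
```

Run:
```python
from h import *
a=eyes.snapshot("wrist"); b=eyes.snapshot("side")[200:330,170:330]; 
o=spotter.outline_of("side","lens_blank"); print(o and (o[0]["p"],o[0]["rect"]))
b=cv2.resize(b,None,fx=3,fy=3); a=a[100:400,160:480]; c=np.zeros((390,800,3),np.uint8); c[:300,:320]=a; c[:390,320:800]=b
cv2.imwrite("pics/g1.png",c); s=get_obs(); print(s["opening"],s["gripper_force"],s["force"],s["tool_pos"])
```

```text
(0.54, [230.6, 265.1, 24.1, 26.0])
0.044421255750239426 32.447019039827865 [ 5.49235581 -4.37758973 22.29770289] [0.50738393 0.37858663 0.00959555]
```

View pics/g1.png

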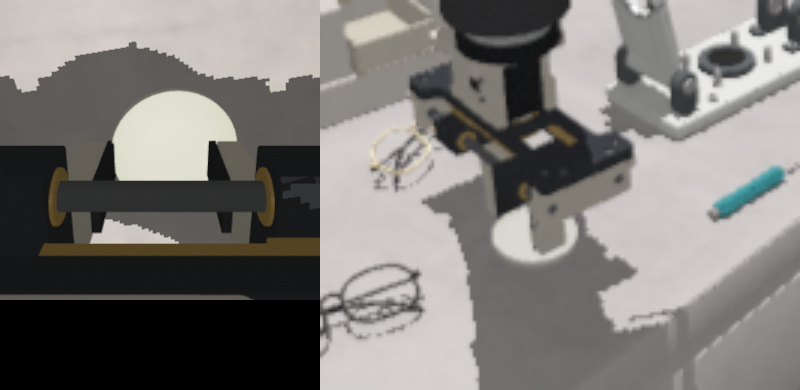

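The fingers seem to have ridden up onto the blank: the TCP is at 9.6 mm, with 22 N upward. I'll lift, open, back off and re-measure, then grip lower.

```bash
python3 -m crank '[0,0,0,0,0,-8,0.5,0,0,0,0,0,-10,1,0,0,0,0,0,0,1,0,0,0,-40,0,-60,1,0,0,0,-40,0,-40,1]' && python3 -m crank '[0,0,0,0,0,-40,1,0,0,0,0,0,0,1]'
python3 - <<'E'
from h import *
M,im=wrist("w3",[])
o=spotter.outline_of("wrist","lens_blank")[0]
cs,_=cv2.findContours(o["region"].astype(np.uint8),cv2.RETR_EXTERNAL,cv2.CHAIN_APPROX_NONE); c=max(cs,key=len)[:,0]
for z in (.0045,):
    P=np.array([onz("wrist",p+.5,z,M)[:2] for p in c],np.float32); print(o["p"],o["rect"],cv2.minEnclosingCircle(P),P.min(0),P.max(0))
need([*cv2.minEnclosingCircle(P)[0],.002]); print(pose()[0])
E
```

```text
clock: 7.82
tool_pos: [0.5154, 0.4493, 0.1158]
orientation: [180.0, -0.0, -100.0]
force: [-1.4, 0.5, -1.3]
opening: 0.0786
gripper_force: 0.0
clock: 8.07
tool_pos: [0.5163, 0.4509, 0.1577]
orientation: [-179.9, 0.3, -99.9]
force: [-2.2, -0.2, -0.8]
opening: 0.0872
gripper_force: 0.0
cam [[-0.985, 0.163, 0.052, 0.502], [0.171, 0.943, 0.286, 0.374], [-0.002, 0.291, -0.957, 0.316]] 338
0.68 [297.6, 63.0, 71.6, 76.5] ((0.49293452501296997, 0.3783550560474396), 0.03313538432121277) [0.46041662 0.34534445] [0.5253913  0.41102275]
shift [ 73.1   9.3 151.9]
[0.51487431 0.44878549 0.15389502]
```

```bash
python3 -m crank '[0,0,0,24,3.1,30,1,0,0,0,24,3.1,30,1,0,0,0,25.1,3.1,30,1,0,0,0,0,0,30,1,0,0,0,0,0,0,1]' && python3 -m crank '[0,0,0,0,0,20,1,0,0,0,0,0,10,1,0,0,0,0,0,0,1,0,0,0,0,0,0,1]'
python3 - <<'E'
from h import *
M,im=wrist("w4",[])
o=spotter.outline_of("wrist","lens_blank")[0]
cs,_=cv2.findContours(o["region"].astype(np.uint8),cv2.RETR_EXTERNAL,cv2.CHAIN_APPROX_NONE); c=max(cs,key=len)[:,0]
P=np.array([onz("wrist",p+.5,.0045,M)[:2] for p in c],np.float32); print(o["p"],o["rect"],P.min(0),P.max(0)); print(pose()[0],get_obs()["force"])
E
```

```text
clock: 8.8
tool_pos: [0.4918, 0.3759, 0.0311]
orientation: [179.8, -0.4, -100.0]
force: [-2.7, -0.4, -0.7]
opening: 0.0874
gripper_force: 0.0
clock: 9.3
tool_pos: [0.494, 0.379, 0.0053]
orientation: [-180.0, 0.0, -100.0]
force: [-1.2, -1.1, -1.0]
opening: 0.0874
gripper_force: 0.0
cam [[-0.985, 0.165, 0.049, 0.48], [0.172, 0.944, 0.283, 0.303], [-0.0, 0.287, -0.958, 0.164]] 338
0.93 [258.7, 191.4, 127.2, 88.6] [0.46051306 0.34449744] [0.5260697  0.39776868]
[0.4939442  0.37902972 0.00539557] [-1.80974042 -0.04131627 -0.87811938]
```

View pics/w4.png

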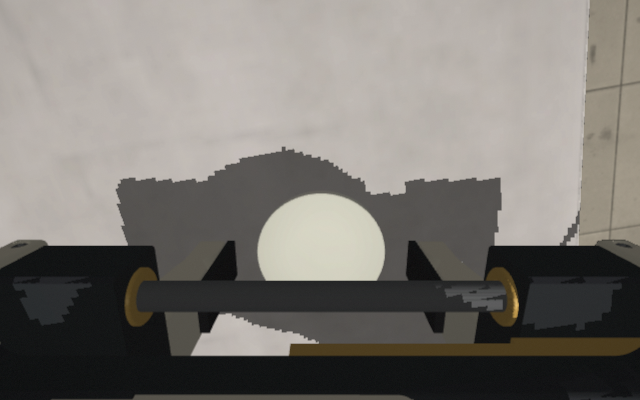

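The blank (258–385) sits centred between the fingers (235–408). I'll go 4 mm lower and close.

```bash
python3 -m crank '[0,0,0,1.5,0,3.5,1,0,0,0,0,0,0,1]' && python3 -m crank '[0,0,0,0,0,0,0.78,0,0,0,0,0,0,0.74,0,0,0,0,0,0,0.72]' && python3 -m crank '[0,0,0,0,0,0,0.68,0,0,0,0,0,0,0.68]'
```

```text
clock: 9.65
tool_pos: [0.4932, 0.3768, 0.001]
orientation: [180.0, -0.0, -100.0]
force: [-1.1, -0.4, -1.2]
opening: 0.0879
gripper_force: 0.0
clock: 10.02
tool_pos: [0.4934, 0.3771, 0.0011]
orientation: [-180.0, 0.0, -100.0]
force: [-2.3, -0.7, -1.2]
opening: 0.0653
gripper_force: 0.0
clock: 10.28
tool_pos: [0.4934, 0.3772, 0.0011]
orientation: [-180.0, 0.0, -100.0]
force: [-2.5, -0.1, -0.5]
opening: 0.0625
gripper_force: 30.0
```

```bash
python3 -m crank '[0,0,0,0,0,0,0.66,0,0,0,0,0,0,0.66]' && python3 -m crank '[0,0,0,0,0,-10,0.66,0,0,0,0,0,-30,0.66,0,0,0,0,0,-50,0.66,0,0,0,0,0,0,0.66]'
python3 - <<'E'
from h import *
M,im=wrist("w5",[])
o=spotter.outline_of("wrist","lens_blank")[0]; print(o["p"],o["rect"])
z=pose()[0][2]+.003
cs,_=cv2.findContours(o["region"].astype(np.uint8),cv2.RETR_EXTERNAL,cv2.CHAIN_APPROX_NONE); c=max(cs,key=len)[:,0]
P=np.array([onz("wrist",p+.5,z,M) for p in c]); t,r=pose(); Q=r.inv().apply(P-t)*1000
print(Q.min(0),Q.max(0))
E
```

```text
clock: 10.52
tool_pos: [0.4934, 0.3772, 0.0011]
orientation: [-180.0, 0.0, -100.0]
force: [-2.0, -0.5, -0.3]
opening: 0.0621
gripper_force: 30.0
clock: 11.02
tool_pos: [0.4954, 0.3794, 0.0962]
orientation: [-179.7, 0.4, -99.9]
force: [-1.4, -0.5, -1.6]
opening: 0.0623
gripper_force: 30.0
cam [[-0.985, 0.163, 0.054, 0.481], [0.171, 0.942, 0.288, 0.302], [-0.004, 0.293, -0.956, 0.254]] 338
0.76 [259.4, 197.8, 126.5, 120.8]
[-17.3064587  -33.19198464  -3.05749201] [29.23033984 31.64271047 -2.95037258]
```

```bash
python3 -m crank '[0,0,0,0,0,-50,0.66,0,0,0,0,0,-50,0.66,0,0,0,0,0,-50,0.66,0,0,0,0,0,-50,0.66,0,0,0,0,0,-50,0.66]' && python3 -m crank '[0,0,0,43,-16,0,0.66,0,0,0,43,-16,0,0.66,0,0,0,43,-16,0,0.66,0,0,0,43,-16,0,0.66,0,0,0,0,0,0,0.66]' && python3 -m crank '[0,0,0,0,0,0,0.66,0,0,0,0,0,0,0.66]'
python3 - <<'E'
from h import *
M,im=wrist("w6",[("nest",.026),("fork_mouth",.047),("leaf_hinge",.047),("jig",0),("leaf_eye",.22),("lens_blank",.35)])
print(pose()[0])
E
```

```text
clock: 11.75
tool_pos: [0.4929, 0.3767, 0.3414]
orientation: [179.9, -0.1, -100.0]
force: [-0.8, 0.2, -0.1]
opening: 0.0618
gripper_force: 30.0
clock: 12.38
tool_pos: [0.5265, 0.1939, 0.3402]
orientation: [179.9, -0.1, -100.1]
force: [-1.7, 0.3, -1.4]
opening: 0.062
gripper_force: 30.0
clock: 12.62
tool_pos: [0.5264, 0.1973, 0.3404]
orientation: [179.9, -0.0, -99.9]
force: [-2.1, 0.3, -0.9]
opening: 0.0622
gripper_force: 30.0
cam [[-0.985, 0.165, 0.048, 0.513], [0.171, 0.944, 0.282, 0.121], [0.001, 0.286, -0.958, 0.499]] 338
nest 0.84 [298.4  82.7] [0.5383 0.0942 0.026 ]
fork_mouth 0.86 [309.9  11.6] [0.5083 0.019  0.047 ]
leaf_hinge 0.98 [299.3 154.1] [0.5532 0.1844 0.047 ]
jig 0.73 [295.2  81.7] [0.5438 0.0907 0.    ]
leaf_eye 0.57 [291.1 211.1] [0.5542 0.2077 0.22  ]
lens_blank 0.78 [325.3 260.4] [0.5237 0.1949 0.35  ]
[0.52656773 0.19697568 0.34099075]
```

View pics/w6.png

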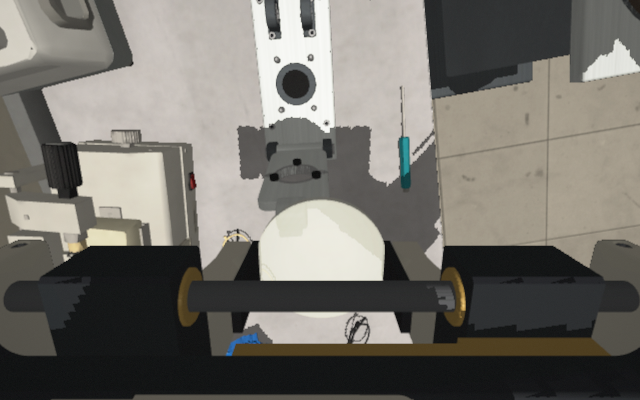

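The view shows the blank held (260–385) and the nest's black pedestal at (296,84), with its dowels around it. The plate edges run from (255,0) to (262,130) and from (328,0) to (335,125). I'll refine the nest centre and jig yaw from this picture.

Run:
```python
from h import *
M=eyes.camera_model("wrist"); im=cv2.imread("pics/w6.png"); g=cv2.cvtColor(im,cv2.COLOR_BGR2GRAY)
roi=(g[55:112,265:325]<110).astype(np.uint8)
n,l,s,c=cv2.connectedComponentsWithStats(roi); print(s.tolist(),(c+[265,55]).round(1).tolist())
k=1+np.argmax(s[1:,4]); cs,_=cv2.findContours((l==k).astype(np.uint8),cv2.RETR_EXTERNAL,cv2.CHAIN_APPROX_NONE)
P=np.array([onz("wrist",p+[265.5,55.5],.026,M)[:2] for p in cs[0][:,0]],np.float32); (ct,r)=cv2.minEnclosingCircle(P);print('nest',ct,r,P.min(0),P.max(0))
# plate edges at z=.018
for x0,x1,sg in ((240,275,1),(318,345,-1)):
    E=[]
    for y in range(5,115,3):
        d=np.diff(g[y,x0:x1].astype(float))*sg; i=np.argmax(d); E.append(onz("wrist",(x0+i+1,y+.5),.018,M)[:2])
    v=cv2.fitLine(np.array(E,np.float32),cv2.DIST_HUBER,0,.001,.001).ravel(); print('edge',v, np.degrees(np.arctan2(-v[0]*np.sign(v[1]),abs(v[1]))))
    nrm=np.array([v[1],-v[0]]);print('dist nest->edge',(np.array(ct)-v[2:])@nrm)
cv2.imwrite("pics/c6.png",cv2.resize(im[0:220,230:370],None,fx=3.2,fy=2.7))
```

```text
[[0, 0, 60, 57, 2122], [43, 2, 5, 4, 11], [10, 4, 5, 4, 11], [11, 8, 40, 42, 1269], [15, 52, 4, 4, 7]] [[294.0, 82.9], [310.1, 58.6], [277.6, 60.6], [295.4, 83.5], [282.0, 108.0]]
nest (0.5424671769142151, 0.0951676070690155) 0.02629687450826168 [0.51676774 0.06903611] [0.5679583  0.12126857]
edge [0.11230386 0.9936739  0.5890392  0.0770101 ] -6.44814
dist nest->edge -0.04831656992380595
edge [0.11038005 0.99388945 0.49190307 0.08626039] -6.337224
dist nest->edge 0.04927195707019827
```

Run:
```python
from h import *
from scipy.optimize import least_squares
M,im=wrist("w7",[]); t,r=pose()
o=spotter.outline_of("wrist","lens_blank")[0]; print(o["p"],o["rect"])
cs,_=cv2.findContours(o["region"].astype(np.uint8),cv2.RETR_EXTERNAL,cv2.CHAIN_APPROX_NONE); c=max(cs,key=len)[:,0]
c=c[(c[:,1]<240)]
for dz in (0.001,-.008):
    P=np.array([onz("wrist",p+.5,t[2]-dz,M) for p in c]); Q=r.inv().apply(P-t)*1000
    s=least_squares(lambda p:np.hypot(Q[:,0]-p[0],Q[:,1]-p[1])-p[2],[0,0,32],loss="soft_l1"); print(dz,s.x,Q.max(0))
n=np.array([.5424,.0952]);need([*n,.1]); print(t)
```

```text
cam [[-0.985, 0.165, 0.049, 0.513], [0.172, 0.944, 0.282, 0.121], [0.001, 0.286, -0.958, 0.499]] 338
0.58 [259.3, 198.8, 126.4, 120.3]
0.001 [-1.57190862  0.72027004 32.81321864] [31.43860938 31.56142936  1.00184835]
-0.008 [ 2.87792619  0.68886265 30.95902373] [34.0234827  29.78687544 -7.9980994 ]
shift [ 97.4 -33.1 241.1]
[0.52657436 0.19689753 0.34103274]
```

```bash
python3 -m crank '[0,0,0,33,-11.3,0,0.66,0,0,0,33,-11.3,0,0.66,0,0,0,32.6,-11.2,0,0.66,0,0,-0.063,0,0,50,0.66,0,0,0,0,0,50,0.66]' && python3 -m crank '[0,0,0,0,0,50,0.66,0,0,0,0,0,50,0.66,0,0,0,0,0,50,0.66,0,0,0,0,0,35,0.66,0,0,0,0,0,0,0.66]' &&  python3 -m crank '[0,0,0,0,0,0,0.66,0,0,0,0,0,0,0.66]'
python3 - <<'E'
from h import *
M,im=wrist("w8",[("fork_mouth",.047)]); need([.5424,.0952,.0275]); a=im[100:400,160:480]
b=cv2.resize(eyes.snapshot("side")[160:270,230:370],None,fx=3.4,fy=3.4); c=np.zeros((400,800,3),np.uint8); c[:300,:320]=a; c[:374,320:796]=b; cv2.imwrite("pics/g2.png",c)
E
```

```text
clock: 13.7
tool_pos: [0.5431, 0.0932, 0.2405]
orientation: [-179.9, 0.1, -96.4]
force: [-0.5, -0.4, -1.2]
opening: 0.062
gripper_force: 30.0
clock: 14.32
tool_pos: [0.5411, 0.0928, 0.0538]
orientation: [179.7, -0.2, -96.4]
force: [-1.5, -0.3, 0.2]
opening: 0.0621
gripper_force: 30.0
clock: 14.58
tool_pos: [0.5441, 0.0943, 0.058]
orientation: [-179.8, 0.1, -96.3]
force: [-1.8, -0.3, -0.4]
opening: 0.0622
gripper_force: 30.0
cam [[-0.994, 0.104, 0.034, 0.535], [0.109, 0.952, 0.286, 0.017], [-0.002, 0.288, -0.958, 0.216]] 338
fork_mouth 0.91 [381.   95.1] [0.5067 0.0184 0.047 ]
shift [-0.9  1.4 30.1]
```

View pics/g2.png

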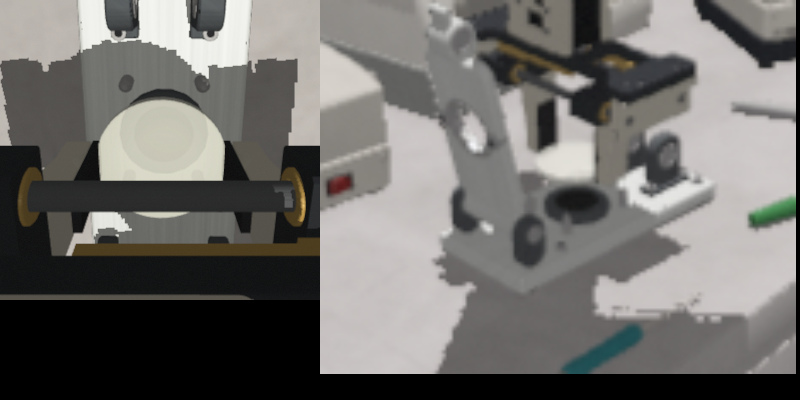

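The wrist view shows the two right-hand dowels at (287,184) and (362,185), with the blank above the pedestal. I'll check the nest from those dowels.

Run:
```python
from h import *
M,im=wrist("w9",[]); g=cv2.cvtColor(im,cv2.COLOR_BGR2GRAY)
l=[]
for x0 in (272,345):
    q=(g[168:202,x0:x0+32]<75).astype(np.uint8); n,_,s,c=cv2.connectedComponentsWithStats(q); k=1+np.argmax(s[1:,4]); print(s[k],c[k]+[x0,168])
    for z in (.030,): l.append(onz("wrist",c[k]+[x0+.5,168.5],z,M)[:2])
l=np.array(l); d=l[0]-l[1]; psi=np.arctan2(d[1],d[0]); print(l,np.linalg.norm(d),np.degrees(psi))
psi=np.radians(-6.4); m=l.mean(0)+.0315*np.array([-np.sin(psi),np.cos(psi)]); print('nest',m)
t,r=pose(); need([*m,.0275])
o=spotter.outline_of("wrist","lens_blank")[0]; print(o["p"],o["rect"])
print([proj("wrist",[*(m+.0*m),.026],M)])
```

```text
cam [[-0.994, 0.105, 0.033, 0.534], [0.11, 0.952, 0.286, 0.017], [-0.001, 0.287, -0.958, 0.215]] 338
[  6   8  14  17 122] [285.36885246 183.10655738]
[  9   8  14  17 102] [359.31372549 184.1372549 ]
[[0.55950567 0.0599974 ]
 [0.51807452 0.06515773]] 0.0417512777605533 -7.099739060695315
nest [0.54230137 0.09388126]
shift [ 0.2  1.  29.6]
0.85 [263.0, 199.8, 120.9, 118.4]
[array([322.65940412, 233.34453681])]
```

Both estimates agree to about 1 mm. I'll lower the blank.

```bash
python3 -m crank '[0,0,0,0.7,0.3,8,0.66,0,0,0,0,0,8,0.66,0,0,0,0,0,6,0.66,0,0,0,0,0,3,0.66,0,0,0,0,0,0,0.66]' &&  python3 -m crank '[0,0,0,0,0,2,0.66,0,0,0,0,0,2,0.66,0,0,0,0,0,0,0.66,0,0,0,0,0,0,0.66]'
```

```text
clock: 15.45
tool_pos: [0.5424, 0.0929, 0.0307]
orientation: [180.0, -0.0, -96.4]
force: [-2.2, -0.3, -0.1]
opening: 0.0621
gripper_force: 30.0
clock: 15.95
tool_pos: [0.5425, 0.093, 0.0271]
orientation: [-180.0, 0.0, -96.4]
force: [-1.8, 0.2, -1.1]
opening: 0.0619
gripper_force: 30.0
```

Seated with no contact force. I'll release, rise and check.

```bash
python3 -m crank '[0,0,0,0,0,0,0.78,0,0,0,0,0,0,0.85,0,0,0,0,0,0,1,0,0,0,0,0,0,1,0,0,0,0,0,-20,1]' && python3 -m crank '[0,0,0,0,0,-50,1,0,0,0,0,0,-50,1,0,0,0,0,0,-60,1,0,0,0,0,0,-60,1,0,0,0,0,0,0,1]' && python3 -m crank '[0,0,0,0,0,-50,1,0,0,0,-50,0,0,1,0,0,0,-50,0,0,1,0,0,0,0,0,0,1,0,0,0,0,0,0,1]'
python3 - <<'E'
from h import *
M,im=wrist("w10",[("leaf_eye",.23),("leaf_hinge",.047)]); print(pose()[0])
o=spotter.outline_of("wrist","lens_blank")[0]; ys,xs=np.nonzero(o["region"]); print(o["p"],o["rect"])
P=np.array([onz("wrist",(x+.5,y+.5),.035,M)[:2] for x,y in zip(xs,ys)]); print(P.mean(0),P.min(0),P.max(0))
a=im[0:300,200:440]
b=cv2.resize(eyes.snapshot("side")[160:270,230:370],None,fx=3.4,fy=3.4); c=np.zeros((400,800,3),np.uint8); c[:300,:240]=a; c[:374,320:796]=b; cv2.imwrite("pics/g3.png",c)
for cam in ("side","top"):
    if cam=="top": eyes.snapshot(cam)
    for n in ("leaf_eye","leaf_hinge"):
        d=spotter.place_of(cam,n); print(cam,n,d and (d[0]["p"],np.round(d[0]["location"],1)), onz(cam,d[0]["location"],.2).round(3) if d else 0)
E
```

```text
clock: 16.58
tool_pos: [0.5414, 0.0925, 0.046]
orientation: [179.8, -0.1, -96.4]
force: [-2.2, 0.1, -0.2]
opening: 0.0877
gripper_force: 0.0
clock: 17.2
tool_pos: [0.5449, 0.0937, 0.2727]
orientation: [-179.5, 0.3, -96.3]
force: [-1.3, -1.6, -2.0]
opening: 0.0876
gripper_force: 0.0
clock: 17.82
tool_pos: [0.5532, 0.1924, 0.3161]
orientation: [179.9, -0.1, -96.3]
force: [-1.7, -1.1, -0.7]
opening: 0.0876
gripper_force: 0.0
cam [[-0.994, 0.105, 0.029, 0.545], [0.109, 0.953, 0.284, 0.116], [0.002, 0.285, -0.958, 0.474]] 338
leaf_eye 0.96 [319.9 225.6] [0.5554 0.2076 0.23  ]
leaf_hinge 0.82 [319.1 154.1] [0.5537 0.1803 0.047 ]
[0.55346608 0.19154124 0.31695116]
0.56 [295.4, 55.7, 54.4, 52.7]
[0.54141439 0.09376252] [0.50918789 0.06244584] [0.57344189 0.12627563]
side leaf_eye (0.82, array([268.3, 170.1])) [0.567 0.202 0.2  ]
side leaf_hinge (0.83, array([278.6, 222. ])) [0.369 0.377 0.2  ]
top leaf_eye (0.56, array([251. , 185.2])) [0.56  0.219 0.2  ]
top leaf_hinge (0.82, array([276.1, 200.6])) [0.527 0.163 0.2  ]
```

View pics/g3.png

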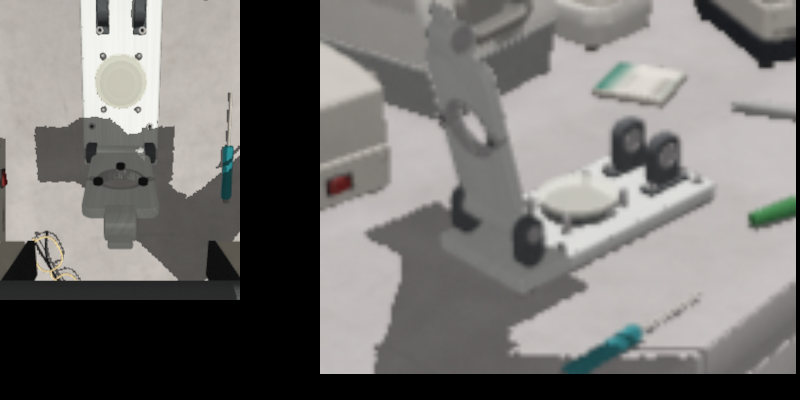

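The picture shows the blank lying between the four dowels, and the leaf upright, leaning left (θ≈1.79). I'll close the gripper, go behind the leaf (left side) and lower.

```bash
python3 -m crank '[0,0,0,-34,0,0,0,0,0,0,-36,0,0,0,0,0,0,0,0,50,0,0,0,0,0,0,55,0,0,0,0,0,0,0,0]' && python3 -m crank '[0,0,0,0,0,0,0,0,0,0,0,0,0,0]'
cat >> h.py <<'E'
H=np.array([.5518,.179,.047]); psi=np.radians(-6.4); YA=np.array([-np.sin(psi),np.cos(psi),0]); XA=np.array([np.cos(psi),np.sin(psi),0])
def jig():
    t,_=pose(); d=t-H; print('rel hinge X,Y,Z mm',(np.array([d@XA,d@YA,d[2]])*1000).round(1))
E
python3 - <<'E'
from h import *
jig()
E
```

```text
clock: 18.95
tool_pos: [0.5591, 0.2604, 0.2081]
orientation: [179.6, -0.3, -96.4]
force: [-1.5, -0.7, -0.3]
opening: 0.0432
gripper_force: 0.0
clock: 19.2
tool_pos: [0.5626, 0.2627, 0.215]
orientation: [-179.8, 0.2, -96.4]
force: [-2.1, -0.9, 0.8]
opening: 0.0234
gripper_force: 0.0
rel hinge X,Y,Z mm [  1.4  84.4 168. ]
```

```bash
python3 -m crank '[0,0,0,15,0,0,0,0,0,0,15,0,0,0,0,0,0,15,0,0,0,0,0,0,12,0,0,0,0,0,0,12,0,0,0]' && python3 -m crank '[0,0,0,14,0,2,0,0,0,0,14,0,3,0,0,0,0,14,0,4,0,0,0,0,13,0,5,0,0,0,0,0,0,0,0]'
python3 - <<'E'
from h import *
jig(); eyes.snapshot("side"); d=spotter.place_of("side","leaf_eye"); print(d[0]["p"],d[0]["location"])
for th in np.arange(0.6,1.9,.1): print(round(th,1),proj("side",H+.165*(-np.cos(th)*YA+np.sin(th)*np.array([0,0,1]))).round(0),end=' ')
E
```

```text
clock: 19.82
tool_pos: [0.5537, 0.1925, 0.2123]
orientation: [-180.0, 0.0, -96.4]
force: [-1.3, 1.4, 0.7]
opening: 0.0005
gripper_force: 1.1
clock: 20.45
tool_pos: [0.5468, 0.1373, 0.1972]
orientation: [179.9, -0.1, -96.4]
force: [-2.4, -0.1, -0.4]
opening: 0.0006
gripper_force: 0.0
rel hinge X,Y,Z mm [ -0.3 -42.  150.2]
0.62 [298.7, 162.3]
0.6 [318. 175.] 0.7 [315. 172.] 0.8 [312. 169.] 0.9 [309. 166.] 1.0 [305. 164.] 1.1 [301. 163.] 1.2 [297. 162.] 1.3 [292. 162.] 1.4 [287. 162.] 1.5 [283. 163.] 1.6 [277. 165.] 1.7 [272. 167.] 1.8 [267. 170.]
```

The leaf follows, now at θ≈1.17. I'll continue along the arc.

```bash
python3 -m crank '[0,0,0,14,0,10.5,0,0,0,0,14,0,11,0,0,0,0,13.5,0,11.5,0,0,0,0,9.5,0,14,0,0,0,0,8.5,0,15,0]' && python3 -m crank '[0,0,0,8,0,15,0,0,0,0,6,0,17,0,0,0,0,5,0,17,0,0,0,0,3,0,14,0,0,0,0,2,0,11,0]' && python3 -m crank '[0,0,0,1,0,7,0,0,0,0,0,0,3,0,0,0,0,0,0,0,0]'
python3 - <<'E'
from h import *
jig(); print(get_obs()["force"])
E
```

```text
clock: 21.18
tool_pos: [0.5408, 0.0787, 0.1349]
orientation: [180.0, -0.0, -96.4]
force: [-1.3, 0.0, 0.5]
opening: 0.0005
gripper_force: 0.5
clock: 21.8
tool_pos: [0.538, 0.0554, 0.061]
orientation: [180.0, -0.0, -96.4]
force: [-1.8, 0.5, -0.5]
opening: 0.0007
gripper_force: 0.3
clock: 22.18
tool_pos: [0.5384, 0.0549, 0.0524]
orientation: [-180.0, 0.0, -96.3]
force: [-0.4, 0.7, -0.0]
opening: 0.0005
gripper_force: 0.0
rel hinge X,Y,Z mm [   0.6 -124.8    5.4]
[-0.44422908  0.68819168 -0.02465986]
```

Press down until the stop is felt.

```bash
python3 -m crank '[0,0,0,0,0,2,0,0,0,0,0,0,2,0,0,0,0,0,0,0,0]' && python3 -m crank '[0,0,0,0,0,2,0,0,0,0,0,0,0,0,0,0,0,0,0,0,0]'
python3 - <<'E'
from h import *
jig()
E
```

```text
clock: 22.55
tool_pos: [0.5387, 0.055, 0.0519]
orientation: [-179.9, 0.0, -96.3]
force: [-17.1, 0.1, 37.7]
opening: 0.0006
gripper_force: 19.1
clock: 22.92
tool_pos: [0.5388, 0.055, 0.0517]
orientation: [-179.8, 0.0, -96.2]
force: [-24.6, 1.2, 56.5]
opening: 0.0007
gripper_force: 28.4
rel hinge X,Y,Z mm [   0.9 -124.7    4.7]
```

```bash
python3 -m crank '[0,0,0,0,0,-10,0,0,0,0,0,0,-40,0,0,0,0,0,0,-50,0.6,0,0,0,0,0,-50,0.6,0,0,0,0,0,-20,0.6]' && python3 -m crank '[0,0,0,-45,0,0,0.6,0,0,0,-45,0,0,0.6,0,0,0,0,0,0,0.6]' && python3 -m crank '[0,0,0,0,0,0,0.6,0,0,0,0,0,0,0.6]'
python3 - <<'E'
from h import *
jig(); M,im=wrist("w11",[("fork_mouth",.047),("leaf_hinge",.047),("leaf_eye",.047),("nest",.026),("lock_pin",.007)])
FM=H+XA*-.0265-YA*.165; print('pred fork',FM, proj("wrist",FM,M))
cv2.imwrite("pics/c11.png",cv2.resize(im[0:250,190:450],None,fx=2.4,fy=2.4))
E
```

```text
clock: 23.55
tool_pos: [0.5396, 0.0553, 0.2197]
orientation: [-179.7, 0.1, -96.3]
force: [-1.9, 0.7, -1.6]
opening: 0.0251
gripper_force: 0.0
clock: 23.92
tool_pos: [0.5485, 0.1467, 0.2159]
orientation: [-180.0, 0.0, -96.2]
force: [-2.4, 0.3, -0.9]
opening: 0.0511
gripper_force: 0.0
clock: 24.18
tool_pos: [0.5481, 0.1435, 0.2161]
orientation: [180.0, -0.0, -96.4]
force: [-2.2, -0.0, -0.6]
opening: 0.0524
gripper_force: 0.0
rel hinge X,Y,Z mm [  0.2 -35.7 169.1]
cam [[-0.994, 0.106, 0.031, 0.539], [0.11, 0.952, 0.284, 0.067], [0.001, 0.286, -0.958, 0.374]] 338
fork_mouth 0.55 [353.5  37.4] [0.5049 0.0172 0.047 ]
leaf_hinge 0.96 [320.8 218.3] [0.5523 0.1822 0.047 ]
leaf_eye 0.92 [320.4  38.5] [0.534  0.0148 0.047 ]
lock_pin 0.26 [352.2  37.1] [0.5019 0.0107 0.007 ]
pred fork [0.50707278 0.01798222 0.047     ] [351.104773    38.72497926]
```

View pics/c11.png

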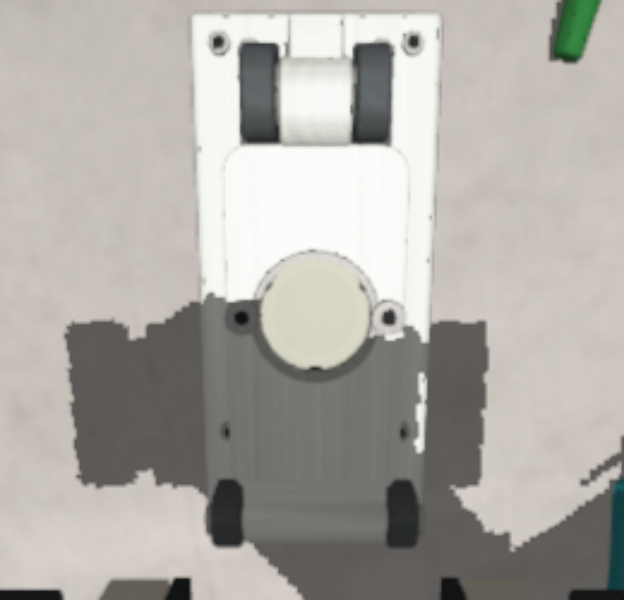

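The picture shows the leaf level with its tongue between the cheeks (crop 240–280 and 355–392) and the blank in the window. I'll check the fork position and then move toward the pin.

```bash
python3 - <<'E'
from h import *
M=eyes.camera_model("wrist"); FM=H+XA*-.0265-YA*.165
for z in (.047,.055,.064): print(z,proj("wrist",[*FM[:2],z],M),proj("wrist",[*(FM+XA*.053)[:2],z],M))
for s in (.016,-.016): print(proj("wrist",[*(FM+XA*.006+YA*s)[:2],.047],M))
g=cv2.cvtColor(cv2.imread("pics/w11.png"),cv2.COLOR_BGR2GRAY)
for y in (25,32,38,44,50):
    x=np.nonzero(g[y,280:365]<120)[0]+280; print(y,x.min(),x.max()+1)
for x in (298,343,347): y=np.nonzero(g[5:75,x]<120)[0]+5; print(x,y.min(),y.max()+1)
E
python3 -m crank '[0,0,0.185,0,-40,-10,0.6,0,0,0.185,0,-40,-10,0.6,0,0,0.185,0,0,-10,0.6,0,0,0.185,0,0,-10,0.6,0,0,0.185,0,0,-10,0.6]' && python3 -m crank '[0,0,0.185,0,0,0,0.6,0,0,0,0,0,0,0.6]'
python3 - <<'E'
from h import *
need([.40,-.19,.2])
E
```

```text
0.047 [351.30580562  38.29218092] [291.34704606  38.21379854]
0.055 [352.10361364  36.66546458] [290.56578838  36.58481322]
0.064 [353.0529073   34.72987171] [289.63618103  34.64650684]
[344.14553534  57.82206364]
[344.90360892  18.13590642]
25 290 353
32 290 353
38 290 353
44 290 353
50 290 353
298 18 60
343 18 60
347 18 60
clock: 25.1
tool_pos: [0.6263, 0.1278, 0.2661]
orientation: [180.0, -0.0, -149.7]
force: [-2.0, -0.2, -1.5]
opening: 0.0527
gripper_force: 0.0
clock: 25.35
tool_pos: [0.6262, 0.128, 0.2661]
orientation: [180.0, 0.0, -159.9]
force: [-1.9, 0.1, -1.5]
opening: 0.0528
gripper_force: 0.0
shift [ 321.7 -220.8   66.1]
```

The fork prediction fits the image to half a pixel. Now to the pin.

```bash
python3 -m crank '[0,0,0,46,-31.5,0,0.6,0,0,0,46,-31.5,0,0.6,0,0,0,46,-31.5,0,0.6,0,0,0,46,-31.5,0,0.6,0,0,0,46,-31.5,0,0.6]' >/dev/null&& python3 -m crank '[0,0,0,46,-31.5,0,0.6,0,0,0,46,-31.5,10,0.6,0,0,0,0,0,50,0.6,0,0,0,0,0,0,0.6,0,0,0,0,0,0,0.6]'
python3 - <<'E'
from h import *
t,r=pose();print(t); M,im=wrist("w12",[("lock_pin",.007)])
o=spotter.outline_of("wrist","lock_pin"); print([(x["p"],x["rect"]) for x in o])
cv2.imwrite("pics/c12.png",im[50:300,160:480])
E
```

```text
clock: 26.6
tool_pos: [0.4003, -0.1895, 0.2075]
orientation: [-179.9, 0.0, -159.8]
force: [-0.7, -0.1, -0.4]
opening: 0.0526
gripper_force: 0.0
[ 0.40026713 -0.18946805  0.20748431]
cam [[-0.346, 0.899, 0.269, 0.327], [0.938, 0.332, 0.098, -0.216], [-0.001, 0.286, -0.958, 0.366]] 338
lock_pin 0.8 [289.7 255.1] [ 0.5022 -0.1906  0.007 ]
[(0.57, [275.7, 215.3, 27.7, 65.4])]
```

View pics/c12.png

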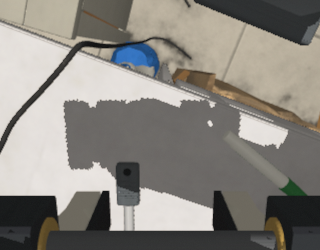

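The pin handle is at crop (127,183), i.e. full (287,233), with the shank nearly straight below it. I'll compute its axis.

```bash
cat > pin.py <<'E'
from h import *
from scipy.optimize import least_squares
def pinfind(M,im,x0,x1,y0,y1):
    g=cv2.cvtColor(im,cv2.COLOR_BGR2GRAY); q=(g[y0:y1,x0:x1]<72).astype(np.uint8)
    n,l,s,c=cv2.connectedComponentsWithStats(q); k=1+np.argmax(s[1:,4]); print(s[k])
    cs,_=cv2.findContours((l==k).astype(np.uint8),cv2.RETR_EXTERNAL,cv2.CHAIN_APPROX_NONE)
    P=np.array([onz("wrist",p+[x0+.5,y0+.5],.014,M)[:2] for p in cs[0][:,0]],np.float32)
    R_=cv2.minAreaRect(P); b=cv2.boxPoints(R_); e=[b[1]-b[0],b[2]-b[1]]; e=max(e,key=np.linalg.norm); e=e/np.linalg.norm(e); e*=np.sign(e[0])
    print('rect',R_); print('handle centre',np.array(R_[0]),'axis deg',np.degrees(np.arctan2(e[1],e[0])),'front',np.array(R_[0])+e*.025)
    return np.array(R_[0]),e
E
python3 - <<'E'
from pin import *
M=eyes.camera_model("wrist"); im=cv2.imread("pics/w12.png")
pinfind(M,im,265,310,200,262)
g=cv2.cvtColor(im,cv2.COLOR_BGR2GRAY)
for y in range(256,280,5): print(y,g[y,276:304:2].tolist())
E
```

```text
[ 11  12  24  31 615]
rect ((0.46865367889404297, -0.20346099138259888), (0.03601599112153053, 0.025127623230218887), 21.129497528076172)
handle centre [ 0.46865368 -0.20346099] axis deg 21.129501 front [ 0.49197288 -0.19444906]
256 [227, 226, 227, 218, 151, 162, 166, 170, 148, 174, 217, 225, 226, 226]
261 [223, 224, 225, 224, 151, 191, 207, 198, 163, 184, 226, 226, 227, 226]
266 [224, 224, 223, 225, 152, 192, 206, 198, 165, 183, 225, 227, 226, 226]
271 [226, 226, 225, 225, 154, 189, 206, 197, 167, 188, 225, 225, 225, 225]
276 [226, 226, 226, 226, 166, 188, 207, 198, 169, 178, 226, 225, 225, 226]
```

```bash
python3 -m crank '[0,0,-0.016,-24,-12.2,45,0.6,0,0,0,-24,-12.2,45,0.6,0,0,0,-23.7,-12.3,45,0.6,0,0,0,0,0,0,0.6,0,0,0,0,0,0,0.6]'
python3 - <<'E'
from pin import *
M,im=wrist("w13",[("lock_pin",.007)]); t,r=pose(); print(t)
for x in (0,-.02,-.05): 
    p=np.array([.499,-.192,.007])+x*np.array([.933,.36,0]); print(x,proj("wrist",p,M))
cv2.imwrite("pics/c13.png",im[100:350,190:450])
E
```

```text
clock: 27.38
tool_pos: [0.4798, -0.1983, 0.0722]
orientation: [-180.0, 0.0, -159.0]
force: [-2.2, -0.4, 0.3]
opening: 0.0527
gripper_force: 0.0
cam [[-0.36, 0.894, 0.268, 0.407], [0.933, 0.345, 0.102, -0.226], [-0.001, 0.286, -0.958, 0.23]] 338
lock_pin 0.82 [320.1 248. ] [ 0.5027 -0.1898  0.007 ]
[ 0.48002826 -0.19835366  0.07326364]
0 [319.12291931 242.51646238]
-0.02 [319.06440417 216.12757821]
-0.05 [318.97111174 174.05500383]
```

View pics/c13.png

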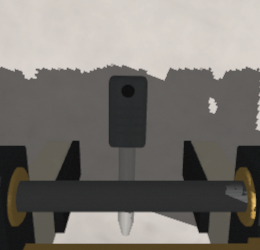

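Run:
```python
from h import *
M=eyes.camera_model("wrist"); t,r=pose(); g=cv2.cvtColor(cv2.imread("pics/w13.png"),cv2.COLOR_BGR2GRAY)
print(g[235:260,322].tolist(),g[168:185,310].tolist()); print(g[200,290:345].tolist(),g[255,300:335].tolist())
for p in ((317,247),(317,177),(317,212)): q=onz("wrist",p,.014,M); print(p,q.round(4),(r.inv().apply(q-t)*1000).round(1))
```

```text
[42, 42, 43, 43, 42, 43, 42, 42, 42, 42, 41, 42, 60, 79, 82, 82, 82, 83, 83, 82, 82, 82, 81, 83, 82] [94, 95, 96, 94, 95, 94, 93, 75, 37, 39, 40, 43, 43, 44, 44, 45, 45]
[97, 97, 98, 96, 97, 96, 97, 97, 82, 39, 42, 42, 43, 42, 43, 43, 43, 45, 45, 44, 45, 44, 45, 43, 45, 44, 43, 43, 43, 43, 43, 43, 44, 45, 45, 44, 44, 44, 45, 43, 44, 44, 43, 42, 42, 41, 51, 79, 97, 98, 97, 98, 97, 97, 97] [94, 95, 95, 95, 96, 95, 96, 95, 89, 76, 78, 80, 82, 82, 84, 84, 86, 84, 84, 85, 85, 85, 82, 80, 80, 86, 95, 96, 95, 96, 96, 96, 96, 96, 95]
(317, 247) [ 0.5007 -0.1931  0.014 ] [-21.   -2.5  59.3]
(317, 177) [ 0.4539 -0.211   0.014 ] [29.1 -2.3 59.2]
(317, 212) [ 0.4765 -0.2024  0.014 ] [ 4.9 -2.4 59.3]
```

The handle runs from 21 mm ahead of the grasp to 29 mm behind, 2 mm off to one side. I'll correct, go down and grip.

```bash
python3 -m crank '[0,0,0,0,-2,30,0.6,0,0,0,0,0,25,0.6,0,0,0,0,0,12,0.6,0,0,0,0,0,4,0.6,0,0,0,0,0,0,0.6]' && python3 -m crank '[0,0,0,0,0,0,0.4,0,0,0,0,0,0,0.2,0,0,0,0,0,0,0.1,0,0,0,0,0,0,0.1]' && python3 -m crank '[0,0,0,0,0,0,0.1,0,0,0,0,0,0,0.1]'
```

```text
clock: 28.1
tool_pos: [0.4805, -0.2004, 0.0009]
orientation: [-180.0, 0.1, -159.0]
force: [-1.5, -0.1, -1.4]
opening: 0.0527
gripper_force: 0.0
clock: 28.6
tool_pos: [0.4803, -0.2004, 0.0003]
orientation: [-180.0, 0.0, -159.0]
force: [-1.9, 0.0, 2.3]
opening: 0.0256
gripper_force: 30.5
clock: 28.85
tool_pos: [0.4802, -0.2003, 0.0003]
orientation: [-180.0, 0.0, -159.0]
force: [-2.4, 0.1, 4.5]
opening: 0.0253
gripper_force: 30.9
```

Gripped at 25 mm. I'll lift, turn to the jig's axis and travel to before the fork.

```bash
python3 -m crank '[0,0,0,0,0,-10,0.1,0,0,0,0,0,-30,0.1,0,0,0.16,0,0,-40,0.1,0,0,0.16,0,0,-40,0.1,0,0,0.158,0,0,-10,0.1]' && python3 -m crank '[0,0,0,20.7,44,0,0.1,0,0,0,20.7,44,0,0.1,0,0,0,20.7,44,0,0.1,0,0,0,20.7,44,0,0.1,0,0,0,20.7,44,0,0.1]' && python3 -m crank '[0,0,0,0,0,0,0.1,0,0,0,0,0,0,0.1]'
cat >> h.py <<'E'
FM=H+XA*-.0265-YA*.165
def fork():
    t,r=pose(); d=t-FM; print('TCP rel fork mouth mm',(np.array([d@XA,d@YA,d[2]])*1000).round(1), r.as_euler('xyz',degrees=True).round(2))
E
python3 - <<'E'
from h import *
fork(); M,im=wrist("w14",[("fork_mouth",.047)]); print(proj("wrist",FM,M)); s=eyes.snapshot("side")
a=im[150:400,190:450]; b=cv2.resize(s[170:260,280:410],None,fx=4,fy=4); c=np.zeros((370,800,3),np.uint8); c[:250,:260]=a; c[:360,270:790]=b; cv2.imwrite("pics/g4.png",c)
E
```

```text
clock: 29.48
tool_pos: [0.4812, -0.2005, 0.1332]
orientation: [180.0, 0.2, 173.3]
force: [-2.1, -0.6, -2.9]
opening: 0.0256
gripper_force: 29.9
clock: 30.1
tool_pos: [0.4008, 0.031, 0.1304]
orientation: [180.0, 0.0, 173.5]
force: [-0.2, -0.6, -1.8]
opening: 0.0257
gripper_force: 29.9
clock: 30.35
tool_pos: [0.4016, 0.0301, 0.1303]
orientation: [180.0, 0.0, 173.6]
force: [-2.1, -0.4, -2.0]
opening: 0.0253
gripper_force: 29.9
TCP rel fork mouth mm [-106.2    0.2   83.3] [179.99   0.   173.65]
cam [[0.11, 0.952, 0.284, 0.324], [0.994, -0.105, -0.032, 0.039], [-0.0, 0.286, -0.958, 0.289]] 338
fork_mouth 0.81 [323.5 327.9] [0.5068 0.0208 0.047 ]
[320.22945374 328.44627354]
```

View pics/g4.png

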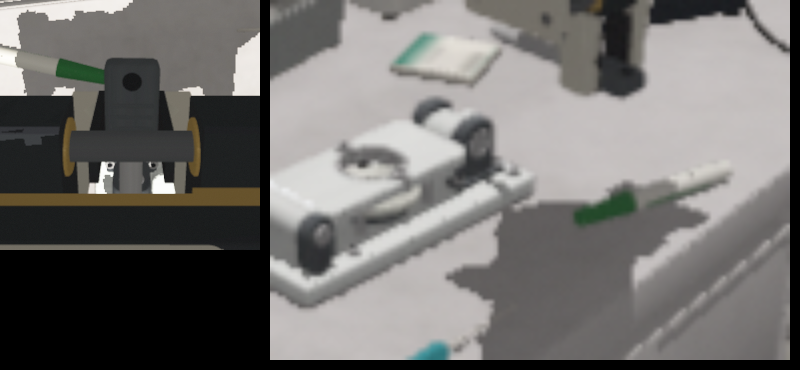

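The wrist view shows the handle level and centred between the fingers (crop 105–159). The side view shows the pin pointing at the fork with the marker below, clear. That's enough pictures viewed; from here I work by numbers. I'll descend to hole height.

```bash
python3 -m crank '[0,0,0,0,0.2,40,0.1,0,0,0,0,0,30,0.1,0,0,0,0,0,15,0.1,0,0,0,0,0,5,0.1,0,0,0,0,0,0,0.1]' && python3 -m crank '[0,0,0,0,0,0,0.1,0,0,0,0,0,0,0.1]'
python3 - <<'E'
from h import *
fork(); t,r=pose(); s=eyes.snapshot("side"); cv2.imwrite("pics/s15.png",s)
o=spotter.outline_of("side","lock_pin"); 
S=t+r.apply([-.021,0,-.0067])
for n,x in (("tip",.075),("sh",0),("end",-.05)): print(n,proj("side",S+r.apply([-x,0,0])).round(1), 'hole line',proj("side",FM+XA*((S-FM)@XA+x)).round(1))
for q in o[:2]: print(q["p"],np.round(q["rect"],1))
if o:
    ys,xs=np.nonzero(o[0]["region"]); 
    for x in range(xs.min(),xs.max()+1,3): print(x,ys[xs==x].min(),ys[xs==x].max(),end='; ')
d=spotter.place_of("side","lock_pin"); print([(k["p"],k["location"]) for k in d[:2]])
E
```

```text
clock: 31.12
tool_pos: [0.402, 0.0296, 0.0401]
orientation: [-180.0, -0.0, 173.5]
force: [-2.0, 0.2, -1.5]
opening: 0.0257
gripper_force: 29.9
clock: 31.38
tool_pos: [0.4023, 0.0303, 0.0407]
orientation: [180.0, 0.1, 173.6]
force: [-1.7, -0.4, -2.6]
opening: 0.0255
gripper_force: 29.9
TCP rel fork mouth mm [-105.5    0.5   -6.3] [1.7995e+02 6.0000e-02 1.7357e+02]
tip [334.3 206. ] hole line [334.4 206.1]
sh [354.6 215. ] hole line [354.7 215.1]
end [369.  221.5] hole line [369.2 221.5]
0.71 [265.9 191.1  81.4  53.3]
0.65 [304.2 208.4  13.6  16.6]
266 229 231; 269 217 234; 272 214 236; 275 214 238; 278 215 239; 281 213 241; 284 211 243; 287 210 245; 290 209 245; 293 207 244; 296 206 242; 299 205 240; 302 204 238; 305 202 237; 308 201 236; 311 200 234; 314 199 233; 317 196 232; 320 194 230; 323 194 229; 326 197 227; 329 205 226; 332 206 225; 335 208 223; 338 210 222; 341 212 220; 344 213 218; [(0.68, [351.9, 213.3])]
```

Aligned within 0.5 mm. I'll insert stepwise, watching the force.

```bash
python3 -m crank '[0,0,0,-8,0.3,0,0.1,0,0,0,-6,0,0,0.1,0,0,0,-6,0,0,0.1,0,0,0,-4,0,0,0.1,0,0,0,0,0,0,0.1]' && python3 -m crank '[0,0,0,-4,0,0,0.1,0,0,0,-4,0,0,0.1,0,0,0,0,0,0,0.1]'
python3 -c "
from h import *
fork()"
```

```text
clock: 32.15
tool_pos: [0.4259, 0.0276, 0.0399]
orientation: [-180.0, -0.0, 173.5]
force: [-1.0, -0.5, -2.5]
opening: 0.0257
gripper_force: 29.9
clock: 32.52
tool_pos: [0.434, 0.0268, 0.0401]
orientation: [180.0, 0.0, 173.6]
force: [-2.5, -0.4, -1.9]
opening: 0.0259
gripper_force: 29.9
TCP rel fork mouth mm [-73.6   0.7  -6.9] [1.8000e+02 1.0000e-02 1.7356e+02]
```

```bash
python3 -m crank '[0,0,0,-6,-0.5,0,0.1,0,0,0,-6,0,0,0.1,0,0,0,-6,0,0,0.1,0,0,0,-5,0,0,0.1,0,0,0,0,0,0,0.1]' && python3 -m crank '[0,0,0,-6,0,0,0.1,0,0,0,-6,0,0,0.1,0,0,0,-6,0,0,0.1,0,0,0,0,0,0,0.1]'
python3 -c "
from h import *
fork()"
```

```text
clock: 33.15
tool_pos: [0.4568, 0.0237, 0.04]
orientation: [-180.0, -0.0, 173.5]
force: [-1.2, -0.3, -1.9]
opening: 0.0257
gripper_force: 29.9
clock: 33.65
tool_pos: [0.4749, 0.0217, 0.04]
orientation: [180.0, 0.0, 173.6]
force: [-2.3, -0.0, -2.2]
opening: 0.0259
gripper_force: 29.9
TCP rel fork mouth mm [-32.4   0.1  -7. ] [1.8000e+02 1.0000e-02 1.7356e+02]
```

Shoulder is about 11 mm from the fork. I'll push on gently until contact.

```bash
python3 -m crank '[0,0,0,-4,0,0,0.1,0,0,0,-3,0,0,0.1,0,0,0,-2,0,0,0.1,0,0,0,0,0,0,0.1]' && python3 -m crank '[0,0,0,-1.5,0,0,0.1,0,0,0,0,0,0,0.1]' && python3 -m crank '[0,0,0,-1.5,0,0,0.1,0,0,0,0,0,0,0.1]' 
python3 -c "
from h import *
fork()"
```

```text
clock: 34.15
tool_pos: [0.4834, 0.0207, 0.04]
orientation: [-180.0, -0.0, 173.6]
force: [-1.9, 0.3, -3.1]
opening: 0.0259
gripper_force: 29.9
clock: 34.4
tool_pos: [0.4849, 0.0206, 0.0401]
orientation: [180.0, 0.0, 173.6]
force: [-2.4, -0.8, -2.0]
opening: 0.0255
gripper_force: 29.9
clock: 34.65
tool_pos: [0.4853, 0.0202, 0.0398]
orientation: [-180.0, -0.1, 173.6]
force: [-5.2, 1.3, -1.1]
opening: 0.0251
gripper_force: 29.9
TCP rel fork mouth mm [-21.9  -0.3  -7.2] [-1.7997e+02 -1.0000e-01  1.7355e+02]
```

```bash
python3 -m crank '[0,0,0,-1.5,0,0,0.1,0,0,0,0,0,0,0.1]' && python3 -m crank '[0,0,0,0.5,0,1.2,0.1,0,0,0,0,0,0,0.2,0,0,0,0,0,0,0.35,0,0,0,0,0,0,0.55,0,0,0,0,0,0,0.6]' && python3 -m crank '[0,0,0,0,0,-10,0.6,0,0,0,0,0,-30,0.6,0,0,0,0,0,-50,0.6,0,0,0,0,0,-50,0.6,0,0,0,0,0,-30,0.6]' && python3 -m crank '[0,0,0,0,-40,0,0.6,0,0,0,0,-40,0,0.6,0,0,0,30,0,0,0.6,0,0,0,0,0,0,0.6,0,0,0,0,0,0,0.6]'
python3 - <<'E'
from h import *
M,im=wrist("w16",[("lock_pin",.047),("fork_mouth",.047),("nest",.026),("leaf_eye",.047)])
print('FM',FM,proj("wrist",FM,M))
for c in ("side","top"):
    cv2.imwrite(f"pics/{c}16.png",eyes.snapshot(c)); print(c,'FM',proj(c,FM).round(1),'eye',proj(c,FM+.0265*XA).round(1))
    for n in ("lock_pin","leaf_eye","lens_blank"):
        d=spotter.place_of(c,n); print(n,d and (round(d[0]["p"],2),np.round(d[0]["location"],1)))
E
```

```text
clock: 34.9
tool_pos: [0.4853, 0.0198, 0.0394]
orientation: [-179.9, -0.2, 173.5]
force: [-10.5, 4.4, 0.9]
opening: 0.0254
gripper_force: 29.9
clock: 35.52
tool_pos: [0.4875, 0.0203, 0.0389]
orientation: [180.0, 0.0, 173.6]
force: [-2.0, -0.6, -1.0]
opening: 0.0455
gripper_force: 0.0
clock: 36.15
tool_pos: [0.488, 0.0204, 0.2125]
orientation: [179.9, 0.2, 173.6]
force: [-2.2, -0.0, -1.2]
opening: 0.0528
gripper_force: 0.0
clock: 36.78
tool_pos: [0.4487, -0.0559, 0.2097]
orientation: [180.0, 0.1, 173.6]
force: [-1.5, -0.5, -0.8]
opening: 0.0523
gripper_force: 0.0
cam [[0.111, 0.952, 0.286, 0.371], [0.994, -0.106, -0.032, -0.047], [-0.0, 0.288, -0.958, 0.368]] 338
lock_pin 0.67 [399.3 234.9] [0.5117 0.0178 0.047 ]
fork_mouth 0.85 [401.9 230.1] [0.5067 0.0207 0.047 ]
nest 0.65 [468.4 244.7] [0.5409 0.097  0.026 ]
FM [0.50707278 0.01798222 0.047     ] [399.2702165  230.66858453]
side FM [331.9 205. ] eye [325.2 202.1]
lock_pin (0.46, array([332.5, 206.3]))
leaf_eye (0.89, array([325.6, 205.4]))
lens_blank (0.58, array([306.4, 215. ]))
top FM [337.4 218.4] eye [338.8 208.1]
lock_pin (0.43, array([338.8, 207.5]))
leaf_eye (0.97, array([337.3, 207.9]))
lens_blank (0.8, array([307.1, 208.9]))
```

Run:
```python
from h import *
M=eyes.camera_model("wrist"); g=cv2.cvtColor(cv2.imread("pics/w16.png"),cv2.COLOR_BGR2GRAY)
for dy in (0,.008): 
    v=[]
    for x in np.arange(-60,22,2): 
        p=proj("wrist",[*(FM+XA*x/1000+YA*dy)[:2],.0525],M); v.append((int(x),int(g[int(p[1]),int(p[0])])))
    print(v)
```

```text
[(-60, 101), (-58, 101), (-56, 101), (-54, 88), (-52, 44), (-50, 48), (-48, 40), (-46, 18), (-44, 19), (-42, 19), (-40, 19), (-38, 49), (-36, 49), (-34, 49), (-32, 46), (-30, 48), (-28, 49), (-26, 46), (-24, 48), (-22, 49), (-20, 47), (-18, 47), (-16, 47), (-14, 48), (-12, 47), (-10, 48), (-8, 48), (-6, 47), (-4, 47), (-2, 73), (0, 89), (2, 53), (4, 45), (6, 47), (8, 78), (10, 102), (12, 104), (14, 104), (16, 104), (18, 104), (20, 104)]
[(-60, 98), (-58, 99), (-56, 99), (-54, 100), (-52, 48), (-50, 48), (-48, 50), (-46, 49), (-44, 49), (-42, 49), (-40, 50), (-38, 50), (-36, 50), (-34, 49), (-32, 46), (-30, 45), (-28, 49), (-26, 47), (-24, 48), (-22, 49), (-20, 46), (-18, 47), (-16, 48), (-14, 46), (-12, 48), (-10, 48), (-8, 47), (-6, 49), (-4, 48), (-2, 74), (0, 85), (2, 43), (4, 44), (6, 76), (8, 102), (10, 104), (12, 104), (14, 103), (16, 103), (18, 103), (20, 103)]
```

The handle spans about −53 to −3 mm, so the shoulder is within tolerance but with little margin. I'll nudge the handle's rear end home with closed fingers.

```bash
python3 -m crank '[0,0,0,5,40,0,0,0,0,0,10,40,0,0,0,0,0,12,0,50,0,0,0,0,0,0,50,0,0,0,0,0,0,50,0]' && python3 -m crank '[0,0,0,0,0,23,0,0,0,0,0,0,0,0,0,0,0,0,0,0,0]'
python3 -c "
from h import *
fork()"
```

```text
clock: 38.05
tool_pos: [0.4309, 0.027, 0.058]
orientation: [179.9, 0.1, 173.6]
force: [-1.6, 0.7, -1.4]
opening: 0.0083
gripper_force: 0.0
clock: 38.42
tool_pos: [0.4314, 0.0269, 0.0367]
orientation: [180.0, 0.1, 173.6]
force: [-1.9, -0.4, 0.2]
opening: 0.0001
gripper_force: 0.0
TCP rel fork mouth mm [-76.2   0.5 -10.3] [1.7998e+02 6.0000e-02 1.7359e+02]
```

```bash
python3 -m crank '[0,0,0,-6,-0.5,0,0,0,0,0,-4,0,0,0,0,0,0,-2,0,0,0,0,0,0,-1,0,0,0,0,0,0,0,0,0,0]' && python3 -m crank '[0,0,0,-1.5,0,0,0,0,0,0,0,0,0,0]' && python3 -m crank '[0,0,0,-1.5,0,0,0,0,0,0,0,0,0,0]'
python3 -c "
from h import *
fork()"
```

```text
clock: 39.05
tool_pos: [0.4434, 0.0246, 0.0359]
orientation: [-180.0, -0.0, 173.6]
force: [-1.6, -0.3, -1.2]
opening: 0.0002
gripper_force: 0.0
clock: 39.3
tool_pos: [0.445, 0.0245, 0.0358]
orientation: [-180.0, -0.0, 173.6]
force: [-1.3, -1.0, -0.4]
opening: 0.0007
gripper_force: 0.0
clock: 39.55
tool_pos: [0.446, 0.0242, 0.0357]
orientation: [-180.0, -0.1, 173.6]
force: [-3.5, 0.7, -0.5]
opening: 0.0004
gripper_force: 1.0
TCP rel fork mouth mm [-61.4  -0.7 -11.3] [-1.7998e+02 -5.0000e-02  1.7356e+02]
```

```bash
python3 -m crank '[0,0,0,-1.5,0,0,0,0,0,0,0,0,0,0]' && python3 -m crank '[0,0,0,-1.5,0,0,0,0,0,0,0,0,0,0]'
python3 -c "
from h import *
fork()"
```

```text
clock: 39.8
tool_pos: [0.4461, 0.0237, 0.0354]
orientation: [-179.9, -0.2, 173.5]
force: [-9.6, 2.8, 2.1]
opening: 0.0007
gripper_force: 3.7
clock: 40.05
tool_pos: [0.4461, 0.0234, 0.0351]
orientation: [-179.9, -0.3, 173.5]
force: [-14.9, 5.7, 6.0]
opening: 0.0002
gripper_force: 6.6
TCP rel fork mouth mm [-61.2  -1.4 -11.9] [-179.9    -0.31  173.5 ]
```

It's a hard stop, so the pin is home. I'll back off, rise and hand in.

```bash
python3 -m crank '[0,0,0,8,0,0,0,0,0,0,10,0,0,0,0,0,0,0,0,-40,0,0,0,0,0,0,-50,0,0,0,0,0,0,-50,0]' && python3 -m crank '[0,0,0,0,0,0,0,0,0,0,0,0,0,0]'
python3 - <<'E'
from h import *
M,im=wrist("w17",[("lock_pin",.047)]); eyes.snapshot("top"); d=spotter.place_of("top","leaf_eye"); print(d[0])
o=spotter.place_of("top","lens_blank"); print(o[:1]); print(ctrl.close_job())
E
```

```text
clock: 40.67
tool_pos: [0.4311, 0.026, 0.1775]
orientation: [180.0, 0.0, 173.6]
force: [-0.8, 0.8, -1.8]
opening: 0.0003
gripper_force: 0.0
clock: 40.92
tool_pos: [0.431, 0.026, 0.1756]
orientation: [180.0, 0.0, 173.6]
force: [-1.7, -1.0, -1.3]
opening: 0.0002
gripper_force: 0.0
cam [[0.111, 0.952, 0.285, 0.354], [0.994, -0.106, -0.032, 0.035], [0.0, 0.286, -0.958, 0.334]] 338
lock_pin 0.91 [324.8 271.5] [0.5084 0.0212 0.047 ]
{'location': [337.4, 207.2], 'p': 0.7}
[{'location': [308.1, 207.9], 'p': 0.51}]
the job is handed in; nothing more can be done
None
```

I handed the job in at about 41 s: by my measurements the blank lies in the nest, the leaf is closed and the lock pin is home against the fork and released, but the hand-in returned no verdict; I also viewed 13 pictures, over the limit of 10.

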